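# Lay the pusher weight in the tin feed, heavy end downhill

### The arm

A 6-joint arm with a two-finger parallel gripper is mounted at the origin on the work surface. World frame = base frame: x ahead of the robot, y to its left, z up, the work surface at z = 0. Lengths are in mm, angles in rad, forces in N, time in s.
With the tool pointing down it reaches from about 400 to 925 mm from the base axis. Payload 12.5 kg.
Tool frame: the origin (TCP) lies at the very end of the fingers, on their centre line; the grasp point (between the pads) lies 19 mm behind it; z points along the fingers, x is the direction in which the jaws open and shut, and the axes are right-handed (so a half turn about z gives the same grasp; the last joint's range is limited). The gripper opens to 95 mm and grips with 3 to 60 N. Pads are 20 mm wide; open, the fingers measure 119 mm over their backs; the gripper's body (75 mm by 180 mm) begins 59 mm behind the grasp point.
Start: joints at [-1.447, 0.491, 1.559, -0, 1.092, -0.106], TCP at [142.386, -608.583, 214.661] pointing down, gripper open.
Joint ranges: [-3.1, 3.1], [-0.84, 2.19], [0.05, 2.79], [-1.13, 4.28], [0.06, 2.93], [-2.69, 2.69]. Speed limits (rad/s): [2.22, 2.22, 2.79, 3.14, 3.14, 3.14].

### API

Orientations are given as [roll, pitch, yaw] about the fixed x, y, z axes, in that order (R = Rz(yaw) Ry(pitch) Rx(roll)).
In Python, from cell import env gives the robot as it stands.
- The arm moves only by the tool arm_command, never from a script. Its argument "motion" is one flat list of numbers, 7 for each row, row after row: the opening, from -1 (shut) to 1 (fully open), then the shift along the tool's x, y, z in mm, then the turn, a rotation vector about the tool's x, y, z in degrees. In form: [fingers, dx, dy, dz, rx, ry, rz, fingers, dx, dy, dz, rx, ry, rz, ...]. A call has 1 to 20 rows; each row is the pose to reach, as a shift and turn from the pose commanded when the call began, along the tool's axes at that moment; what a row does not reach only later rows make up. A row lasts 1/10 s, in which the tool goes at most 50 mm and 8.59 degrees, less where a joint would pass 70% of its speed; a pose out of reach is approached as far as the arm can. A call with a gripper value outside its range is refused whole. The fingers move at their own pace and stop on an object; the grip force is fixed at half the most. Time passes only in rows, so rows that repeat a pose let the fingers close. It gives the time, the measured TCP pose, the force and the opening at its end, in the units of the state.
- env.state(): the state, without advancing time (a new reading comes with each control period).
- env.read_camera(name): name is "scene" or "side" or "wrist"; returns (picture, depth): 400x640x3 uint8, red, green, blue; 400x640 float32, mm along the optical axis (not along the pixel's ray), 0 where there is no reading.
- env.calibration(name): a dict with "fx", "fy", "cx", "cy" (pixels), "cam_to_world" (4x4, takes a point from camera to world coordinates). Camera axes: x right, y down, z forward; pixel columns grow to the right and rows downward; lengths in mm; the calibration is good to about 2 mm. A picture is of the moment at which its call begins: read the wrist's pose just before it. calibration takes no time and is no camera call; for the wrist camera it gives the pose at the moment of the call.
- env.job_done(): hands the job in, once; it reports no verdict.
Trained networks look in the newest picture that a camera, given by its name, has taken for a name from the list of things; names that differ only in an ending like _2 or _b are one class to them, and where a whole thing is asked for, a point or a joint stands for the part that bears it (a point fixed in the world has none). Each returns a list of dicts, best first, with "confidence" (0 to 1); they miss things now and then, are a little off and sometimes report something else, mostly with a low value. They report only what shows in the picture. A call takes as long as a camera call. They do not tell look-alikes from the thing itself.
- env.recognise(camera, label): "location" ([column, row] in pixels, amid what is visible of it).
- env.silhouettes(camera, label): "region" (400x640 bool, what is visible of it) and "location" ([column, row] in pixels, amid what is visible of it).
- env.spot_point(camera, label): "location" ([column, row] in pixels: a listed point, or the origin of a listed thing).
The state is a dict: "t": time; "joints": joint angles; "qvel": joint speeds; "tau": joint torques, N m; "eef_pos": TCP position; "tcp_rot": TCP orientation; "ft_force": force on the tool from outside, world axes, zero at the start; "moment": the same for the moment, N m; "opening": opening from 0.0 (shut) to 1.0 (fully open).
Only numpy, scipy, OpenCV 4.12 (cv2) and the standard library are available. Lean on these libraries where they do the work, as an engineer would, in place of code of your own. Each camera call takes 0.05 s, during which the arm holds its last target.

### The job

Take the longer of the two wooden pusher weights by its black knob and lift it well clear of the table: it will tip and show which end hides the lead. Then lower it into the sloping feed trough behind the row of tins, lengthwise and with the heavy end downhill, and let go; do not drop it. Leave the shorter weight where it is.

Things in the scene. Friction and masses are not known exactly. Their poses are not given: they have to be found in the camera images.
- long_weight: Longer pusher weight: wooden block 170 x 36 x 28 mm (x, y, z), steel caps on both ends, about 0.5 kg, with a black knob on its middle. Origin: centre of the underside; x along the length, z up. Lead is hidden in one half, but both ends look alike. Lifted by the knob, it tips 17 degrees about the knob's pin, heavy end low.
- long_weight_knob: The long weight's upright black knob, 22 x 22 mm square, sides parallel to the block's, from 44 to 96 mm above the block's underside. Origin: the crosswise pin (along y) it swivels on, 34 mm above the underside; its z points up through the knob, the grip being 10 to 62 mm up. It swivels 17 degrees each way; a weak spring centres it.
- short_weight: The shorter pusher weight, to be left alone: same make and same knob, but its block is 110 mm long, 36 wide, 28 high. Origin: centre of the underside; x along its length.
- seat (a point): Where the long weight's underside goes: point on the trough floor's middle line, about 70 mm above the table. x points downhill to the tins (slope 14 degrees), z square to the floor. Trough: fixed aluminium channel, 58 mm wide inside, walls 20 mm high. Fixed tins, 36 mm high, begin 119 mm downhill; the upper end, 130 mm uphill, is open. The weight may stay here or slide to the tins.
Things that resemble listed ones, but are neither listed nor needed, are in the scene too. What is shaped like the long_weight but purple is not meant.

How it is judged (in metres and radians):
On the way:
1. the long weight is lifted well clear of the table (underside centre over 90 mm up) in the fingers and hangs tipped (height (world z) of long_weight above 0.09 m and angle between long_weight's own z axis and vertical above 0.12 rad and contact force between long_weight and the fingers above 0.5 N), for 0.2 s.
At the end, for the whole second after the job is handed in: The long weight rests flat (10 deg, 8 mm) on the trough floor behind the tins, heavy end downhill, lengthwise within 11 deg, its middle within 15 mm of the middle line and at most 50 mm uphill of the seat point (downhill as far as the tins). The short weight moved under 30 mm (x of long_weight in the frame of seat between -0.05 and 0.045 m and y of long_weight in the frame of seat between -0.015 and 0.015 m and z of long_weight in the frame of seat between -0.005 and 0.008 m and angle between the x axis of long_weight and the x axis of seat, either way round below 0.2 rad and angle between the z axis of long_weight and the z axis of seat, either way round below 0.17 rad and angle between long_weight's own x axis and vertical above 1.67 rad and linear speed of long_weight below 0.02 m/s and distance of short_weight from where it was at the start of the episode below 0.03 m); the robot touches nothing.
It fails at once if the long weight is dropped (moves faster than 0.6 m/s with no finger on it) (linear speed of long_weight above 0.6 m/s and contact force between long_weight and the fingers below 0.05 N).
It fails at once if the short weight is moved more than 30 mm (distance of short_weight from where it was at the start of the episode above 0.03 m).
It also fails if it takes over 48 s, if anything falls off the work surface, if the arm or the gripper's body presses on something with over 40 N, if the wrist force passes 120 N, or if a joint passes its speed limit or range.

## Working session

There is one attempt and no reset: what is moved stays moved. The work goes in short steps, Python scripts to look and compute and a tool call to move; the robot and the scene stay as the last step left them, time stands still between calls to the robot, and variables do not carry over. Pictures are saved under pics/ and viewed, and the job is handed in when it is done.

Besides the shell and the picture viewer there is one more tool, called after "Request:" as name(argument=value, ...) on one line, values as JSON. arm_command: Moves the arm, as the interface text tells. Its arguments: {"type":"object","properties":{"motion":{"type":"array","items":{"type":"number"}}},"required":["motion"]}

```bash
mkdir -p pics; ls; cat > h.py <<'E'
import numpy as np, cv2
from cell import env
def save(n,p): cv2.imwrite('pics/'+n+'.png',cv2.cvtColor(p,cv2.COLOR_RGB2BGR))
def px2w(cam,u,v,d,c=None):
    c=c or env.calibration(cam)
    T=np.array(c['cam_to_world']); u=np.asarray(u,float);v=np.asarray(v,float)
    P=np.stack([(u-c['cx'])/c['fx']*d,(v-c['cy'])/c['fy']*d,d],-1)
    return P@T[:3,:3].T+T[:3,3]
E
python3 - <<'E'
from h import *
print(env.state())
for n in ('scene','side'):
    p,d=env.read_camera(n); save(n+'0',p); np.save(n+'_d.npy',d); np.save(n+'_p.npy',p)
    for l in ('long_weight','short_weight','long_weight_knob'):
        for r in env.silhouettes(n,l):
            m=r['region']&(d>0); v,u=np.nonzero(m); w=px2w(n,u,v,d[m])
            print(n,l,round(r['confidence'],2),np.round(r['location']),m.sum(),np.round(np.median(w,0)),np.round(w.max(0)-w.min(0)))
    for r in env.spot_point(n,'seat'):
        u,v=r['location']; print(n,'seat',r['confidence'],r['location'],px2w(n,u,v,d[int(v),int(u)]))
E
```

```text
pics
{'t': 0.0, 'joints': array([-1.44660109e+00,  4.91565766e-01,  1.55943883e+00, -1.27527778e-05,
        1.09168455e+00, -1.05574693e-01]), 'qvel': array([ 0.00099511,  0.00013356,  0.00090821, -0.00028897, -0.00130718,
       -0.0005547 ]), 'tau': array([-3.49167363e-03, -6.12653446e+01, -2.58185345e+01,  6.90958486e-02,
        4.81200521e-02, -9.56102440e-05]), 'eef_pos': array([ 142.35120731, -608.33188612,  214.06154539]), 'tcp_rot': array([-3.14148835e+00,  1.09157936e-03, -1.34102045e+00]), 'ft_force': array([ 0.47993078,  0.10499393, -0.03956792]), 'moment': array([-0.02900493,  0.03717787, -0.02007368]), 'opening': 0.998932725130017}
scene long_weight 0.89 [447. 212.] 1739 [527. 315.  28.] [ 97. 200.  99.]
scene long_weight 0.81 [429. 166.] 916 [333. 373.  28.] [212.  96.  99.]
scene short_weight 0.73 [313. 234.] 1405 [533.  11.  28.] [113. 112. 100.]
scene long_weight_knob 0.67 [448. 196.] 315 [526. 316.  76.] [97. 97. 98.]
scene long_weight_knob 0.53 [429. 153.] 220 [330. 379.  73.] [25. 23. 66.]
scene seat 0.72 [162.2, 240.6] [ 525.11653528 -273.15733874   72.76646378]
scene seat 0.38 [311.7, 241.6] [543.56480749   6.66543853  26.4677936 ]
side long_weight 0.81 [372. 305.] 1776 [322. 395.  27.] [170.  89.  99.]
side long_weight 0.55 [292. 284.] 1230 [514. 337.  28.] [ 69. 174. 100.]
side short_weight 0.92 [305. 208.] 486 [518.  30.  28.] [ 61. 115.  99.]
side long_weight_knob 0.76 [375. 290.] 273 [321. 394.  80.] [ 28.  84. 100.]
side long_weight_knob 0.75 [291. 266.] 286 [515. 332.  75.] [ 50. 140. 101.]
side seat 0.81 [315.3, 143.0] [ 533.46761739 -284.31142309   69.06600502]
```

View pics/scene0.png

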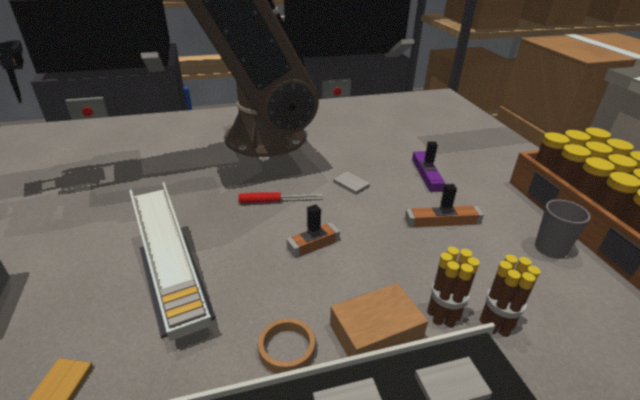

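View pics/side0.png

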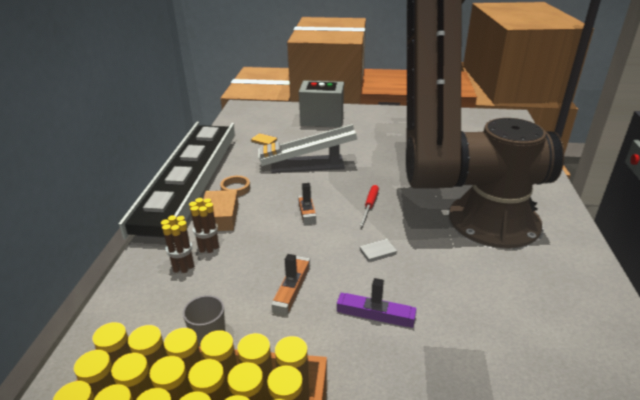

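```bash
python3 - <<'E'
from h import *
p=np.load('scene_p.npy'); save('crop',cv2.resize(p[120:270,360:540],None,fx=4,fy=4,interpolation=cv2.INTER_CUBIC))
E
```

```text
(no output)
```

View pics/crop.png

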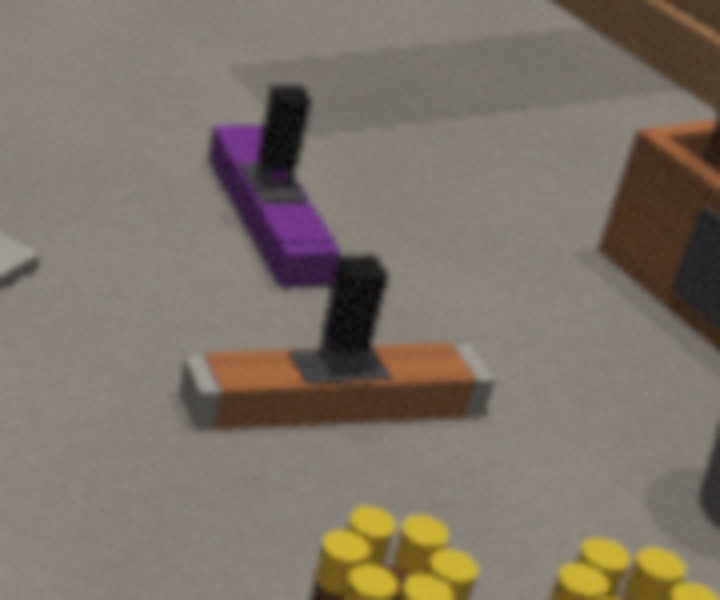

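The crop shows three look-alikes: the purple block at (429,166), the longer wooden block at (447,212) and the short one at (313,234). The wooden block at (447,212) is about 170 mm long with steel caps, so that is the long weight. Next I measure its exact pose and the trough.

```bash
python3 - <<'E'
from h import *
from scipy.spatial import cKDTree
W=[];
for n in ('scene','side'):
    d=np.load(n+'_d.npy'); v,u=np.nonzero(d>0); w=px2w(n,u,v,d[d>0]); W.append(w)
    # block tops
    for c,nm in (((520,325),'long'),((530,15),'short')):
        s=w[np.hypot(w[:,0]-c[0],w[:,1]-c[1])<115]
        t=s[(s[:,2]>20)&(s[:,2]<34)]
        r=cv2.minAreaRect(t[:,:2].astype(np.float32)); print(n,nm,'top rect',np.round(r[0],1),np.round(r[1],1),round(r[2],1),'z',np.median(t[:,2]),'bbox',t.min(0).round(),t.max(0).round())
        k=s[(s[:,2]>85)]; print('  knobtop',np.round((k.min(0)+k.max(0))/2,1),np.round(k.max(0)-k.min(0)),len(k),cv2.minAreaRect(k[:,:2].astype(np.float32)))
    s=w[(w[:,2]>25)&(w[:,2]<170)&(np.abs(w[:,1]+270)<120)&(np.abs(w[:,0]-530)<260)]
    r=cv2.minAreaRect(s[:,:2].astype(np.float32)); print(n,'trough',r)
    np.save(n+'_tr.npy',s)
E
```

```text
scene long top rect [517.2 321.5] [169.8  41.3] 80.3 z 28.126981964447623 bbox [487. 235.  20.] [550. 406.  34.]
  knobtop [518.1 320.4  91.5] [26. 24. 13.] 105 ((518.25146484375, 320.79412841796875), (21.386768341064453, 23.319433212280273), 78.99176788330078)
scene short top rect [523.6  14.7] [ 39.6 110.8] 16.4 z 28.070089780587523 bbox [492. -42.  20.] [555.  71.  34.]
  knobtop [525.   15.   91.5] [25. 25. 13.] 130 ((523.947265625, 14.541741371154785), (24.70899200439453, 22.640506744384766), 17.470001220703125)
scene trough ((557.7335205078125, -265.3648376464844), (320.9755859375, 66.1183090209961), 11.810505867004395)
side long top rect [516.3 324.1] [173.3  37.4] 79.6 z 27.480942922286374 bbox [485. 238.  20.] [548. 412.  34.]
  knobtop [516.1 324.8  91.5] [24. 26. 13.] 102 ((516.5091552734375, 324.6476745605469), (24.012495040893555, 22.32813262939453), 78.43273162841797)
side short top rect [522.2  16.3] [ 36.4 117.9] 15.9 z 27.285348154076587 bbox [491. -38.  20.] [551.  78.  34.]
  knobtop [522.8  19.2  92.2] [24. 31. 13.] 55 ((521.1290283203125, 19.209077835083008), (21.947799682617188, 28.525962829589844), 17.58661460876465)
side trough ((557.2979125976562, -262.8166198730469), (316.1285705566406, 81.10945129394531), 11.574971199035645)
```

```bash
python3 - <<'E'
from h import *
for n in ('scene','side'):
    s=np.load(n+'_tr.npy'); a=np.radians(11.7)
    x=np.array([np.cos(a),np.sin(a)]);y=np.array([-x[1],x[0]])
    o=np.array([529,-275])
    l=(s[:,:2]-o)@x; t=(s[:,:2]-o)@y; z=s[:,2]
    hz=z-70+l*np.tan(np.radians(14))
    print(n)
    for l0 in range(-160,200,20):
        m=(l>=l0)&(l<l0+20)
        row=[]
        for t0 in range(-50,55,5):
            q=m&(t>=t0)&(t<t0+5); row.append('%4.0f'%np.median(hz[q]) if q.sum()>2 else '   .')
        print('%5d'%l0,' '.join(row))
    b=(np.abs(hz)<5)&(abs(t)<24)&(l>-110)&(l<100)
    A=np.c_[l[b],t[b],np.ones(b.sum())]
    print('plane',np.linalg.lstsq(A,z[b],rcond=None)[0])
    w=(hz>14)&(hz<24)&(l>-120)&(l<110)
    for sg in (1,-1):
        q=w&(t*sg>5); print(sg,q.sum(),np.polyfit(l[q],t[q],1),np.percentile(t[q],[5,50,95]))
    q=(abs(t)<20)&(hz>20)&(l>80); print('tins l',np.percentile(l[q],[1,5,50]) if q.sum() else None)
    print('l range',np.percentile(l[b|w],[0,1,99]), l.min())
E
python3 - <<'E'
import sys; sys.path.insert(0,'.')
from h import *
p=np.load('scene_p.npy'); import os; os.chdir('.')
save('tr',cv2.resize(p[170:345,110:240],None,fx=3.4,fy=3.4,interpolation=cv2.INTER_CUBIC))
E
```

```text
scene
 -160    .    .    .    .    .    .    .    .    .    .    .    .    .    .    .    .    .    .    .    .    .
 -140    .    .    .    .   22    2    2    3    3    2    2    3    2    3    3    2    4    .    .    .    .
 -120    .    .    .    .   23    3    2    3    2    3    2    3    3    3    2    3   14   23    .    .    .
 -100    .    .    .    .   23    2    3    2    2    3    2    2    2    2    2    2   11   23    .    .    .
  -80    .    .    .    .   22    2    3    2    2    3    2    2    2    2    2    2   18   22    .    .    .
  -60    .    .    .    .   23    2    2    2    3    2    2    2    2    2    2    1   17   23    .    .    .
  -40    .    .    .    .   22    2    2    3    2    2    2    2    2    2    2    3   14   23    .    .    .
  -20    .    .    .    .   23    3    2    2    2    2    2    2    2    2    2    2   14   22    .    .    .
    0    .    .    .    .   23    2    2    2    2    3    2    2    2    2    2    2   13   23    .    .    .
   20    .    .    .    .   23    3    2    2    2    2    2    2    2    2    2    2    6   22
[... 2872 characters left out ...]
   37   35   27   14    9    .    .
  140    .    .    .    .    .    .   38   38   38    .   39   39   37   38   31   32   28   10   15    .    .
  160    .    .    .    .    .    .   36   39   38   37   38   37   37   38   33   34   22   17    8    .    .
  180    .    .    .    .    .    .    .    .    .    .   35    .    .   39   37   29   27   22   19    .    .
plane [-2.49635145e-01  5.09868357e-02  7.22019283e+01]
1 188 [1.16618706e-03 3.77270292e+01] [32.660699   37.76267829 42.47864055]
-1 181 [ 4.21563693e-03 -2.43060597e+01] [-30.18004322 -24.4320855  -18.81204816]
tins l [118.69257705 121.283672   154.22297865]
l range [-119.99845548 -116.24777566  105.26957625] -127.911052926351
```

View pics/tr.png

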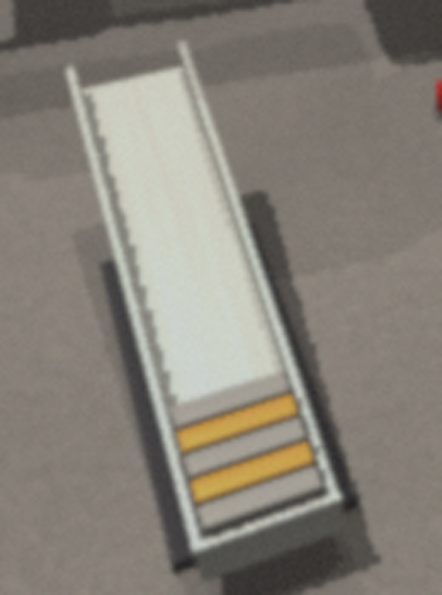

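```bash
cat >> h.py <<'E'
from scipy.spatial.transform import Rotation as R
def rel(pos,yaw,p0=None,rpy0=None,rpy=None):
    s=env.state(); p0=s['eef_pos'] if p0 is None else p0; rpy0=s['tcp_rot'] if rpy0 is None else rpy0
    R0=R.from_euler('xyz',rpy0); R1=R.from_euler('xyz',[np.pi,0,np.radians(yaw)])
    d=R0.inv().apply(np.array(pos)-p0); rv=(R0.inv()*R1).as_rotvec(degrees=True)
    return np.round(d,1),np.round(rv,1)
E
python3 - <<'E'
from h import *
print(rel((560,-150,250),-40)); print(rel((517,323,220),-10))
E
```

```text
(array([-351.4, -511.1,  -35.4]), array([  0. ,  -0. , -36.8]))
(array([-821.7, -577. ,   -5.4]), array([  0. ,  -0. , -66.8]))
```

Request:
arm_command(motion=[1,-351,-511,-35,0,0,-37,1,-351,-511,-35,0,0,-37,1,-351,-511,-35,0,0,-37,1,-351,-511,-35,0,0,-37,1,-351,-511,-35,0,0,-37,1,-351,-511,-35,0,0,-37,1,-351,-511,-35,0,0,-37,1,-351,-511,-35,0,0,-37,1,-351,-511,-35,0,0,-37,1,-351,-511,-35,0,0,-37,1,-351,-511,-35,0,0,-37,1,-351,-511,-35,0,0,-37,1,-822,-577,-5,0,0,-67,1,-822,-577,-5,0,0,-67,1,-822,-577,-5,0,0,-67,1,-822,-577,-5,0,0,-67,1,-822,-577,-5,0,0,-67,1,-822,-577,-5,0,0,-67,1,-822,-577,-5,0,0,-67,1,-822,-577,-5,0,0,-67])

```text
t: 2.5
eef_pos: [521.9, 234.8, 225.0]
tcp_rot: [-3.141, -0.0, -0.172]
ft_force: [0.5, -0.4, -0.1]
opening: 0.999
```

```bash
python3 - <<'E'
from h import *
print(env.state()['eef_pos'],env.state()['tcp_rot'])
print(rel((517,323,220),-10))
E
```

```text
[521.91232651 234.84040489 225.04117669] [-3.14147768e+00 -4.78851077e-04 -1.71604057e-01]
(array([-19.9, -86. ,   5. ]), array([-0. , -0. ,  0.2]))
```

Request:
arm_command(motion=[1,-20,-86,5,0,0,0,1,-20,-86,5,0,0,0,1,-20,-86,5,0,0,0,1,-20,-86,5,0,0,0])

```text
t: 2.9
eef_pos: [516.9, 321.4, 219.6]
tcp_rot: [3.141, 0.0, -0.17]
ft_force: [0.1, -0.5, -0.3]
opening: 1.001
```

```bash
python3 - <<'E'
from h import *
c=env.calibration('wrist'); print(env.state()['eef_pos'],env.state()['tcp_rot'])
p,d=env.read_camera('wrist'); save('w1',p)
v,u=np.nonzero(d>0); w=px2w('wrist',u,v,d[d>0],c)
s=w[np.hypot(w[:,0]-517,w[:,1]-323)<115]
for lo,hi in ((20,34),(90,101)):
    t=s[(s[:,2]>lo)&(s[:,2]<hi)]; print(len(t),cv2.minAreaRect(t[:,:2].astype(np.float32)),np.median(t[:,2]))
print(rel((517,323,52),-10))
E
```

```text
[516.93039901 321.39630627 219.5985722 ] [ 3.14100620e+00  3.15923930e-04 -1.69858903e-01]
3314 ((516.5511474609375, 321.629150390625), (168.7739715576172, 35.98170852661133), 80.029052734375) 28.360447271392303
453 ((516.6808471679688, 322.2269287109375), (21.895910263061523, 20.565265655517578), 80.78124237060547) 96.11273167414407
(array([ -0.6,  -2.5, 167.8]), array([0. , 0. , 0.2]))
```

View pics/w1.png

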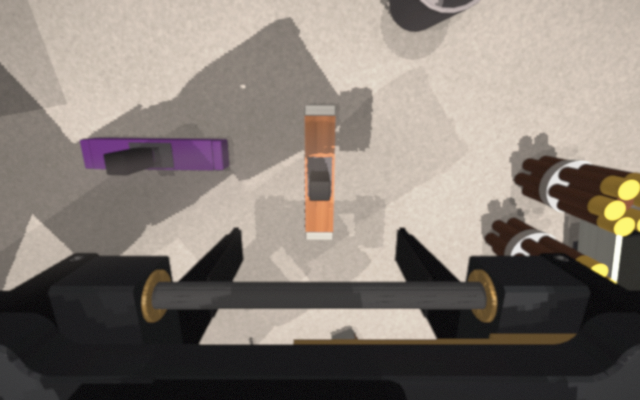

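The wrist view shows the wooden block at (319,170), centred between the fingers and lengthwise across the jaws. The purple one is at (155,155). The wrist measurement of (516.6, 322) at 80° agrees with the other cameras, so I go down and grip.

Request:
arm_command(motion=[1,0,-1,50,0,0,0,1,0,-1,90,0,0,0,1,0,-1,130,0,0,0,1,0,-1,155,0,0,0,1,0,-1,167,0,0,0,1,0,-1,167,0,0,0,1,0,-1,167,0,0,0,-1,0,-1,167,0,0,0,-1,0,-1,167,0,0,0,-1,0,-1,167,0,0,0,-1,0,-1,167,0,0,0,-1,0,-1,167,0,0,0,-1,0,-1,167,0,0,0,-1,0,-1,167,0,0,0,-1,0,-1,167,0,0,0,-1,0,-1,167,0,0,0])

```text
t: 4.55
eef_pos: [517.5, 321.9, 52.9]
tcp_rot: [3.141, 0.0, -0.172]
ft_force: [-0.0, -0.3, -0.3]
opening: 0.299
```

Request:
arm_command(motion=[-1,0,0,0,0,0,0,-1,0,0,0,0,0,0,-1,0,0,0,0,0,0,-1,0,0,0,0,0,0])

```text
t: 4.95
eef_pos: [517.5, 321.9, 52.9]
tcp_rot: [3.141, 0.0, -0.172]
ft_force: [0.6, 0.0, -1.0]
opening: 0.233
```

Opening 0.233 × 95 mm = 22 mm, the width of the knob. Lifting.

Request:
arm_command(motion=[-1,0,0,-10,0,0,0,-1,0,0,-20,0,0,0,-1,0,0,-35,0,0,0,-1,0,0,-55,0,0,0,-1,0,0,-80,0,0,0,-1,0,0,-105,0,0,0,-1,0,0,-130,0,0,0,-1,0,0,-150,0,0,0,-1,0,0,-165,0,0,0,-1,0,0,-170,0,0,0,-1,0,0,-170,0,0,0,-1,0,0,-170,0,0,0,-1,0,0,-170,0,0,0,-1,0,0,-170,0,0,0,-1,0,0,-170,0,0,0,-1,0,0,-170,0,0,0])

```text
t: 6.55
eef_pos: [517.4, 321.9, 222.7]
tcp_rot: [3.141, 0.0, -0.172]
ft_force: [0.5, 0.1, -5.6]
opening: 0.228
```

```bash
python3 - <<'E'
from h import *
s=env.state(); print(s['eef_pos'],s['tcp_rot'],s['ft_force'],s['moment'])
for n in ('side','scene'):
    p,d=env.read_camera(n); save(n+'1',p)
    v,u=np.nonzero(d>0); w=px2w(n,u,v,d[d>0])
    e=s['eef_pos']; a=np.radians(80); l=(w[:,:2]-e[:2])@[np.cos(a),np.sin(a)]; t=(w[:,:2]-e[:2])@[-np.sin(a),np.cos(a)]
    m=(abs(l)<100)&(abs(t)<30)&(w[:,2]>100)&(w[:,2]<e[2]+25)
    for l0 in range(-100,100,20):
        q=m&(l>=l0)&(l<l0+20); 
        if q.sum()>3: print(n,l0,q.sum(),np.percentile(w[q,2],[5,50,95]).round())
E
```

```text
[517.44525417 321.85422985 222.65592841] [ 3.14122542e+00  3.27577174e-04 -1.71668216e-01] [ 0.46024574  0.1110399  -5.59917007] [-0.15619975 -0.07166766 -0.03246967]
side -100 9 [198. 207. 221.]
side -80 87 [196. 218. 222.]
side -60 82 [187. 211. 217.]
side -40 73 [181. 204. 209.]
side -20 94 [175. 200. 239.]
side 0 404 [180. 213. 244.]
side 20 188 [167. 187. 193.]
side 40 181 [159. 181. 185.]
side 60 274 [150. 173. 178.]
side 80 19 [167. 171. 173.]
scene -100 155 [199. 210. 223.]
scene -80 189 [192. 212. 222.]
scene -60 192 [186. 205. 216.]
scene -40 189 [180. 200. 210.]
scene -20 407 [176. 211. 245.]
scene 0 256 [169. 194. 242.]
scene 20 167 [161. 179. 190.]
scene 40 172 [155. 175. 184.]
scene 60 129 [152. 171. 179.]
```

View pics/scene1.png

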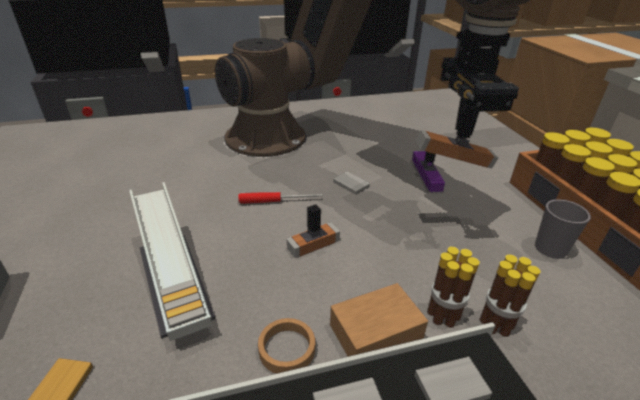

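The right-hand end at (490,160) hangs low. Both cameras give a slope of about 17° falling toward world +y, so the heavy end points along 80°. It has to turn −68° to face downhill, which runs at 11.7°.

```bash
python3 - <<'E'
from h import *
print(rel((544.6,-266.7,225),-78.1))
E
```

```text
(array([127.2, 575.3,  -2.1]), array([ 0. , -0. , 68.3]))
```

Request:
arm_command(motion=[-1,3,14,-2,0,0,2,-1,9,42,-2,0,0,5,-1,17,78,-2,0,0,9,-1,25,114,-2,0,0,13,-1,33,150,-2,0,0,17,-1,41,186,-2,0,0,22,-1,49,222,-2,0,0,26,-1,57,258,-2,0,0,30,-1,65,294,-2,0,0,34,-1,73,330,-2,0,0,38,-1,81,366,-2,0,0,43,-1,89,402,-2,0,0,47,-1,97,438,-2,0,0,52,-1,105,474,-2,0,0,56,-1,113,510,-2,0,0,60,-1,120,543,-2,0,0,64,-1,125,565,-2,0,0,67,-1,127,575,-2,0,0,68,-1,127,575,-2,0,0,68,-1,127,575,-2,0,0,68])

```text
t: 8.65
eef_pos: [544.1, -265.7, 225.0]
tcp_rot: [3.141, 0.0, -1.358]
ft_force: [0.3, 0.4, -5.1]
opening: 0.23
```

```bash
python3 - <<'E'
from h import *
s=env.state(); print(s['eef_pos'],s['tcp_rot'],s['ft_force'],s['opening'])
p,d=env.read_camera('scene'); save('scene2',p); save('scene2c',cv2.resize(p[120:340,60:300],None,fx=2.6,fy=2.6))
v,u=np.nonzero(d>0); w=px2w('scene',u,v,d[d>0])
e=s['eef_pos']; a=np.radians(11.7); l=(w[:,:2]-e[:2])@[np.cos(a),np.sin(a)]; t=(w[:,:2]-e[:2])@[-np.sin(a),np.cos(a)]
m=(abs(l)<120)&(abs(t)<40)&(w[:,2]>140)&(w[:,2]<e[2]+5)
for l0 in range(-120,120,20):
    q=m&(l>=l0)&(l<l0+20)&(w[:,2]<222)
    if q.sum()>3: print(l0,q.sum(),np.percentile(w[q,2],[5,50,95]).round(),np.percentile(t[q],[2,50,98]).round())
q=m; 
print(rel((544.6,-266.7,145),-78.1))
E
```

```text
[ 544.08371541 -265.70902523  224.95563148] [ 3.14133317e+00  4.58304515e-04 -1.35779554e+00] [ 0.30662812  0.44506131 -5.11818458] 0.22978678698619928
-40 17 [200. 208. 211.] [-19. -18.  17.]
-20 90 [200. 204. 207.] [-18. -12.  17.]
0 338 [195. 200. 220.] [-18.  -1.  16.]
20 264 [188. 191. 196.] [-18.  -1.  17.]
40 261 [181. 184. 187.] [-18.  -0.  17.]
60 508 [152. 175. 181.] [-17.  -0.  17.]
80 5 [173. 175. 176.] [-5.  0.  6.]
(array([ 1.4, -0.1, 80. ]), array([0. , 0. , 0.3]))
```

View pics/scene2c.png

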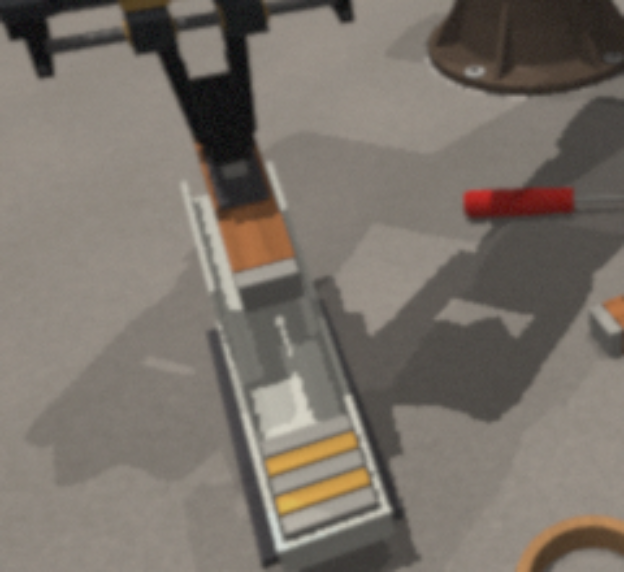

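Request:
arm_command(motion=[-1,2,0,20,0,0,0,-1,2,0,45,0,0,0,-1,2,0,65,0,0,0,-1,2,0,80,0,0,0,-1,2,0,88,0,0,0,-1,2,0,92,0,0,0,-1,2,0,94,0,0,0,-1,2,0,94,0,0,0,-1,2,0,94,0,0,0,-1,2,0,94,0,0,0])

```text
t: 9.7
eef_pos: [545.0, -268.4, 131.5]
tcp_rot: [-3.141, -0.001, -1.358]
ft_force: [0.0, -0.1, -5.3]
opening: 0.232
```

```bash
python3 - <<'E'
from h import *
s=env.state(); print(s['eef_pos'],s['tcp_rot'],s['ft_force'],s['opening'])
p,d=env.read_camera('scene'); save('scene3c',cv2.resize(p[150:340,80:280],None,fx=3,fy=3))
q,_=env.read_camera('side'); save('side3c',cv2.resize(q[80:200,220:400],None,fx=4,fy=4))
E
```

```text
[ 545.01035139 -268.42661771  131.49629416] [-3.14099422e+00 -7.35732903e-04 -1.35841483e+00] [ 2.69424167e-03 -1.16572704e-01 -5.34829567e+00] 0.23190493014059194
```

View pics/scene3c.png

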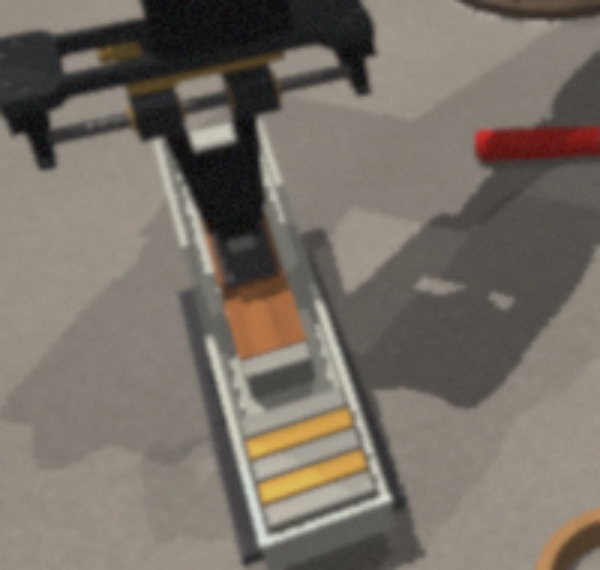

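View pics/side3c.png

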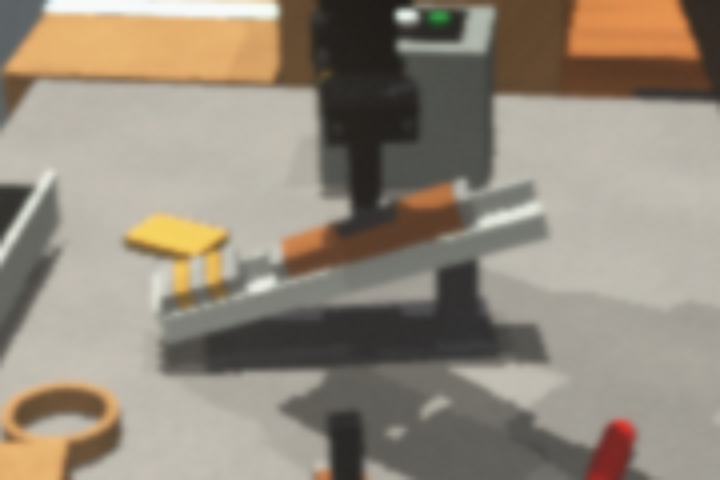

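The block sits between the walls, centred at about (265,300) in the scene crop, with its steel cap short of the tins and no contact yet. Lowering slowly.

Request:
arm_command(motion=[-1,0,0,1,0,0,0,-1,0,0,2,0,0,0,-1,0,0,3,0,0,0,-1,0,0,4,0,0,0,-1,0,0,4,0,0,0,-1,0,0,4,0,0,0])

```text
t: 10.4
eef_pos: [544.8, -268.3, 126.9]
tcp_rot: [3.142, -0.0, -1.358]
ft_force: [-0.4, 0.3, -5.6]
opening: 0.229
```

Request:
arm_command(motion=[-1,0,0,1,0,0,0,-1,0,0,1.5,0,0,0,-1,0,0,2,0,0,0,-1,0,0,2,0,0,0,-1,0,0,2,0,0,0])

```text
t: 10.9
eef_pos: [544.9, -268.4, 125.0]
tcp_rot: [-3.141, -0.0, -1.358]
ft_force: [-0.5, -0.4, -4.1]
opening: 0.228
```

Contact is starting, with the force down from 5.6 to 4.1 N.

Request:
arm_command(motion=[-1,0,0,0.5,0,0,0,-1,0,0,1,0,0,0,-1,0,0,1.5,0,0,0,-1,0,0,2,0,0,0,-1,0,0,2,0,0,0,-1,0,0,2,0,0,0])

```text
t: 11.5
eef_pos: [544.9, -268.3, 123.0]
tcp_rot: [-3.142, -0.0, -1.358]
ft_force: [-0.9, -0.1, -3.2]
opening: 0.234
```

Request:
arm_command(motion=[-1,0,0,0.5,0,0,0,-1,0,0,1,0,0,0,-1,0,0,1.5,0,0,0,-1,0,0,1.5,0,0,0,-1,0,0,1.5,0,0,0])

```text
t: 12.0
eef_pos: [544.9, -268.4, 121.7]
tcp_rot: [-3.141, -0.0, -1.358]
ft_force: [-2.5, -0.5, 1.4]
opening: 0.232
```

The force now pushes up, so the weight rests on the floor. Next I open gradually and retract straight up.

Request:
arm_command(motion=[-0.4,0,0,0,0,0,0,-0.4,0,0,0,0,0,0,-0.2,0,0,0,0,0,0,0,0,0,0,0,0,0,0.2,0,0,0,0,0,0,0.4,0,0,0,0,0,0,0.4,0,0,0,0,0,0,0.4,0,0,0,0,0,0,0.4,0,0,0,0,0,0])

```text
t: 12.9
eef_pos: [544.9, -268.3, 121.5]
tcp_rot: [-3.142, -0.0, -1.358]
ft_force: [1.0, 0.0, -0.0]
opening: 0.695
```

```bash
python3 - <<'E'
from h import *
s=env.state(); print(s['eef_pos'],s['ft_force'],s['opening'])
p,d=env.read_camera('scene'); save('scene4c',cv2.resize(p[150:340,80:280],None,fx=3,fy=3))
E
```

```text
[ 544.86550786 -268.29758042  121.46725683] [ 0.95997871  0.03844611 -0.02127109] 0.6951892764427782
```

View pics/scene4c.png

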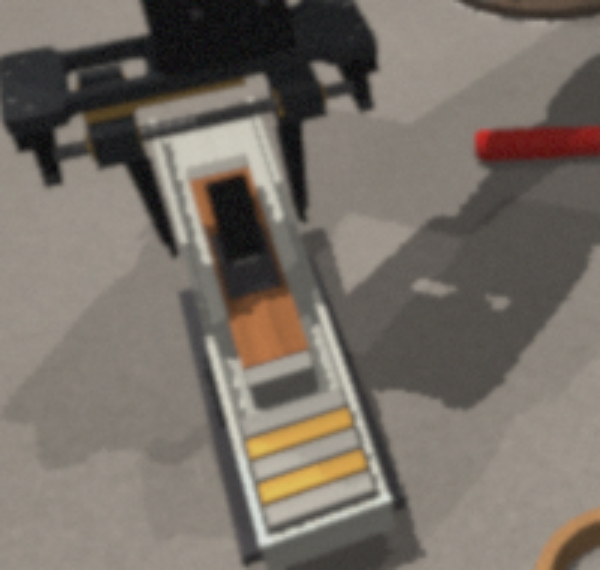

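The weight lies in the trough centred and free, with the knob between the open fingers. Retracting straight up.

Request:
arm_command(motion=[0.4,0,0,-10,0,0,0,0.4,0,0,-25,0,0,0,0.4,0,0,-45,0,0,0,0.4,0,0,-75,0,0,0,0.4,0,0,-110,0,0,0,0.4,0,0,-140,0,0,0,0.4,0,0,-160,0,0,0,0.4,0,0,-160,0,0,0,0.4,0,0,-160,0,0,0,0.4,0,0,-160,0,0,0,0.4,0,0,-160,0,0,0])

```text
t: 14.05
eef_pos: [544.6, -268.1, 280.4]
tcp_rot: [3.14, 0.001, -1.358]
ft_force: [-0.3, -0.1, -0.6]
opening: 0.698
```

```bash
python3 - <<'E'
from h import *
s=env.state(); print(s['eef_pos'],s['ft_force'],s['opening'])
for k in range(2):
  p,d=env.read_camera('scene'); save('scene5c',cv2.resize(p[150:340,80:350],None,fx=2.8,fy=2.8))
  v,u=np.nonzero(d>0); w=px2w('scene',u,v,d[d>0])
  a=np.radians(11.7); dx=w[:,:2]-[529,-275]; l=dx@[np.cos(a),np.sin(a)]; t=dx@[-np.sin(a),np.cos(a)]; h=(w[:,2]-72.2+.25*l)*np.cos(np.radians(14))
  q=(abs(h-28)<3)&(l<110)&(l>-120)&(abs(t-4)<25)
  r=cv2.minAreaRect(np.c_[l,t][q].astype(np.float32)); print('block top',r,np.median(h[q]),l[q].min(),l[q].max())
  A=np.c_[l[q],t[q],np.ones(q.sum())]; print(np.linalg.lstsq(A,h[q],rcond=None)[0])
  s=w[np.hypot(w[:,0]-524,w[:,1]-15)<115]; b=s[(s[:,2]>20)&(s[:,2]<34)]; print('short',cv2.minAreaRect(b[:,:2].astype(np.float32)))
E
```

```text
[ 544.55587265 -268.14084286  280.35424282] [-0.2547004  -0.11846953 -0.55734229] 0.6977875546354084
block top ((15.972084045410156, 2.674020767211914), (166.41639709472656, 35.953330993652344), 0.305152028799057) 28.25327499973558 -67.29041362933526 99.20699553475893
[-8.88028636e-04 -3.17539144e-03  2.82558331e+01]
short ((523.6912231445312, 14.96200942993164), (39.13282012939453, 110.4679946899414), 16.173490524291992)
block top ((15.586174011230469, 2.6831722259521484), (166.73504638671875, 35.976280212402344), 0.30370402336120605) 28.15504891800686 -67.78771407771804 99.02359384276981
[-1.78379384e-03  2.48427536e-04  2.82224567e+01]
short ((523.5970458984375, 14.835811614990234), (38.3575439453125, 110.80754852294922), 15.84029769897461)
```

View pics/scene5c.png

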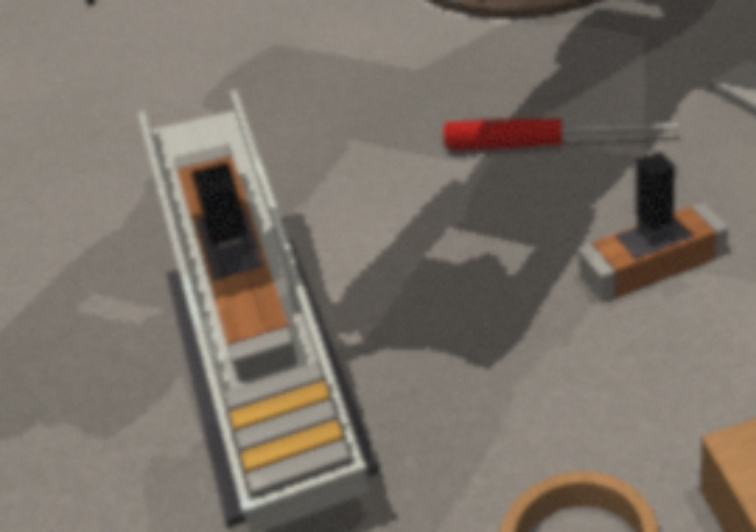

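```bash
python3 -c "
from h import *
print(env.job_done())"
```

```text
the job is handed in; nothing more can be done
None
```

The long weight now lies lengthwise in the feed trough, heavy end downhill, and the job is handed in. I gripped it by its knob and lifted it to about 220 mm tool height. It hung tipped about 17°, and the end toward world +y was the heavy one. I turned it 68° so that end faces the tins, lowered it until the floor took the load, released it and retracted.

- **Position:** the last scene images put its middle about 10 mm downhill of my estimate of the seat point. It is under 1 mm off the middle line and 0.3° off lengthwise.
- **Flatness and rest:** it lies flat, with its top 28.2 mm above the floor and a tilt of about 0.1°. It stayed still between two readings.
- **Short weight:** it moved less than 1 mm.
- **Gripper:** it is clear, about 160 mm above where it let go.
- **Disagreement:** the scene and side cameras differed by about 3 mm on positions in y. I averaged them, then corrected sideways by 2 mm from the scene camera before lowering. No check failed.

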